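# Third hand for riveting: cycle the rivet gun, then press the bracket on the sprung stop

### The arm

A 6-joint arm with a two-finger parallel gripper is mounted at the origin on a cart in front of the work surface, level with it; the furniture and walls round the work are solid. World frame = base frame: x ahead of the robot, y to its left, z up, the work surface at z = 0. Lengths are in m, angles in rad, forces in N, time in s.
With the tool pointing down it reaches from about 0.275 to 0.775 m from the base axis. Payload 14.6 kg.
Tool frame: the origin (TCP) lies between the finger pads; the fingertips stand 8 mm ahead of it and the grasp point (between the pads) lies 11 mm behind it (tip_reach is the distance from the TCP to the fingertips, in m); z points along the fingers, y is the line along which they close (so a half turn about z gives the same grasp; the last joint's range is limited). The gripper opens to 85 mm and grips with 20 to 120 N. Pads are 22 mm wide; open, the fingers measure 114 mm over their backs; the gripper's body (76 mm by 85 mm) begins 54 mm behind the grasp point. The pads swing forward as they close: fully open they stand 13 mm farther back than shut.
Start: joints at [1.155, 0.263, -0.048, 1.259, 0, 1.415], TCP at [0.135, 0.507, 0.239] pointing down, gripper open.
Joint ranges: [-2.65, 2.65], [-0.89, 1.7], [-1.18, 1.37], [-2.13, 2.11], [-1.35, 1.29], [-3.14, 3.14]. Speed limits (rad/s): [1.89, 1.89, 2.57, 2.79, 3.14, 3.14].

### API

Orientations are given as a unit quaternion [w, x, y, z].
In Python, from station import * gives the robot as it stands.
- The arm moves only by the tool step_arm, never from a script. Its argument "deltas" is one flat list of numbers, 7 for each row, row after row: the turn, a rotation vector about the tool's x, y, z in rad, then the shift along the tool's x, y, z in m, then the gripper command: -1 is shut, 1 is fully open, values between are in proportion. A call has 1 to 10 rows; each row shifts and turns the commanded pose from where the row before left it, along the tool's axes as they then stand; what a row does not reach is not made up. A row lasts 1/12 s, in which the tool goes at most 41.7 mm and 7.16 degrees, less where a joint would pass 70% of its speed; a pose out of reach is approached as far as the arm can. A call with a gripper value outside its range is refused whole. The fingers move at their own pace and stop on an object; the grip force is fixed at half the most. Time passes only in rows, so rows that do not move let the fingers close. It gives the time, the measured TCP pose, the force, the opening and the grip force at its end, in the units of the state.
- read_state(): the state, without advancing time (a new reading comes with each control period).
- capture(name): name is "scene" or "top" or "wrist"; returns the picture (400x640x3 uint8, red, green, blue); there is no depth.
- calibration(name): a dict with "intrinsics" (3x3 intrinsics, pixels), "R" (3x3) and "t" (3): a world point X has camera coordinates R X + t. Camera axes: x right, y down, z forward; pixel columns grow to the right and rows downward; lengths in m; the calibration is good to about 2 mm. The wrist camera is an equidistant fisheye: a pixel r from the principal point sees the ray r / f radians off the axis. A picture is of the moment at which its call begins: read the wrist's pose just before it. calibration takes no time and is no camera call; for the wrist camera it gives the pose at the moment of the call.
- hand_in(): hands the job in; it is judged then, once.
The state is a dict: "t": time; "q": joint angles; "qvel": joint speeds; "joint_efforts": joint torques, N m; "position": TCP position; "orientation": TCP orientation; "force": force on the tool from outside, world axes, zero at the start; "ft_torque": the same for the moment, N m; "width": opening from 0.0 (shut) to 1.0 (fully open); "finger_force": force on a finger pad.
Only numpy, scipy, OpenCV 4.12 (cv2) and the standard library are available. Lean on these libraries where they do the work, as an engineer would, in place of code of your own. Each camera call takes 0.05 s, during which the arm holds its last target. There are 200 camera calls.

### The job

Clear the green rivet gun lying in its cradle: squeeze its orange trigger all the way in and let it spring back out. Then set the yellow angle bracket flat on the plywood board of the jig, between the rails, with the edge of its long foot square against the steel sprung stop, and push it steadily so that the stop's black pointer stands in the green part of the scale, never driving the stop right to its end. Finish while still holding the bracket pressed there with the pointer in the green, so that I can rivet it; do not let go, and leave the jar, the red screwdriver and the black tape where they are.

Things in the scene. Friction and masses are not known exactly. Their poses are not given: they have to be found in the camera images.
- rivet_gun: Fixed rivet gun on its side in a steel cradle; origin on the bench, z up. Green barrel (48 mm thick, top at 94 mm) along y at x = +50 mm, nose to -y. Black handle along -x to a green battery block (x = -75 to -109, 60 mm wide): y = -13 to +13 mm, 56 to 84 mm above the bench, free beneath. Orange trigger at the same height on its -y side.
- trigger (a joint): Sprung trigger hinge, rad: 0 out, 0.32 squeezed fully in (end stop). Upright pin at x = +25, y = -32 mm of the gun; the lever, 7 mm thick, 26 mm high, reaches 56 mm from it along -x. Squeezing swings it toward the handle (+y of the gun); fully in takes about 9 N at 42 mm from the pin.
- squeeze_point (a point): Fixed on the gun at x = -17, y = -5 mm, 70 mm above the bench; axes as the gun's. Midway between the handle's far face (y = +13) and the outer face of the fully squeezed trigger. Over both, along y, it is 49 mm at rest, 36 mm squeezed. Only the trigger gives, so centre a gripper closing along y here.
- bracket: Loose yellow steel angle bracket, 0.15 to 0.31 kg, standing on its foot. Origin: centre of the foot's underside, z up. Foot 70 mm long (x), 56 mm wide (y), 8 mm thick; upright flange at its rear end, 8 mm thick (x = -35 to -27 mm), 56 mm wide, top 60 mm above the underside.
- bracket_toe (a point): Middle of the front (toe) edge of the bracket's foot, x = +35 mm and 4 mm above the underside in the bracket's frame; this edge goes against the stop.
- jig: Pressing jig fixed to the bench; origin on the bench under the board, z up, x = pressing direction, towards the stop. Plywood board 12 mm thick, x = -115 to +125 mm; two aluminium rails 12 mm high along x with a free lane 72 mm wide (y = -36 to +36 mm), open at the -x end. Grey spring housing at the far end.
- stop (a joint): Travel of the sprung steel stop along the jig's x, m: 0 at rest, 0.030 at its end (too far). Spring force 2 N plus 0.5 N per mm (6 N at 8 mm, 12 N at 20 mm). The stop's black pointer is over white below 0.008, over green from 0.008 to 0.020, over red above.
- stop_face (a point): Middle of the stop's face that looks to the jig's -x, 4 mm above the board; moves with the stop, axes as the jig's. At rest at x = +30 mm of the jig. The stop is 66 mm wide, 26 mm high above the board.
- orange_jar: Loose jar with orange lid, 52 mm across, 87 mm high, origin at the centre of its underside; leave alone.
- red_screwdriver: Loose red-handled screwdriver lying on the bench, 168 x 25 x 25 mm, along its y, origin under its middle; leave alone.
- black_tape: Loose roll of black tape lying flat, 58 mm across, 19 mm high, origin at the centre of its underside; leave alone.

How it is judged:
By the outcome, as a careful person would: the job done as asked, in the order asked, and still so for the second after the job is handed in, while the arm keeps its last pose, push and grip.
It also fails if it takes over 45 s, if anything falls off the work surface, if the arm or the gripper's body presses on something with over 40 N, if the wrist force passes 120 N, or if a joint passes its speed limit or range.

## Working session

There is one attempt and no reset: what is moved stays moved. The work goes in short steps, Python scripts to look and compute and a tool call to move; the robot and the scene stay as the last step left them, time stands still between calls to the robot, and variables do not carry over. Pictures are saved under pics/ and viewed, at most 10 in all, crops included, and the job is handed in when it is done.

Besides the shell and the picture viewer there is one more tool, called by a JSON object that holds its "name" and its "arguments". step_arm: Moves the arm, as the interface text tells. Its arguments: {"type":"object","properties":{"deltas":{"type":"array"}},"required":["deltas"]}

```bash
mkdir -p pics; python3 - <<'E'
from station import *
import cv2,numpy as np
s=read_state();print(s)
for n in ["scene","top"]:
    im=capture(n);cv2.imwrite(f"pics/{n}0.png",im[:,:,::-1])
    c=calibration(n);print(n,c)
E
```

```text
{'t': 0.0, 'q': array([ 1.15468088e+00,  2.63502982e-01, -4.89544030e-02,  1.25940348e+00,
        9.43824264e-06,  1.41551702e+00]), 'qvel': array([ 0.00263977,  0.00049878,  0.00206757,  0.00132992, -0.0001779 ,
       -0.00091974]), 'joint_efforts': array([-4.16654830e-04, -6.37613726e+01,  3.84562790e+01,  1.38822041e-02,
       -1.73824956e-04, -2.48329093e-05]), 'position': array([0.13526988, 0.50698686, 0.23882902]), 'orientation': array([-1.54535742e-04,  1.30048659e-01,  9.91507470e-01, -5.09364812e-04]), 'force': array([ 0.05319577, -0.54032733, -0.19868454]), 'ft_torque': array([ 0.00139535,  0.01804622, -0.02181861]), 'finger_force': 0.0, 'width': 1.001740825970468}
scene {'intrinsics': array([[405.16855551,   0.        , 313.95344964],
       [  0.        , 405.16855551, 197.75408736],
       [  0.        ,   0.        ,   1.        ]]), 'R': array([[-0.90739689, -0.41976463,  0.0207011 ],
       [-0.20896271,  0.40787841, -0.88880245],
       [ 0.3646443 , -0.81082233, -0.45782276]]), 't': array([0.54491441, 0.14793552, 0.77517829])}
top {'intrinsics': array([[406.19177745,   0.        , 319.53277229],
       [  0.        , 406.19177745, 200.41237726],
       [  0.        ,   0.        ,   1.        ]]), 'R': array([[ 2.20408386e-02, -9.99748454e-01,  4.15096771e-03],
       [-9.85240126e-01, -2.24255899e-02, -1.69702645e-01],
       [ 1.69753044e-01, -3.49311344e-04, -9.85486571e-01]]), 't': array([0.07010851, 0.56102051, 0.97250591])}
```

View pics/top0.png

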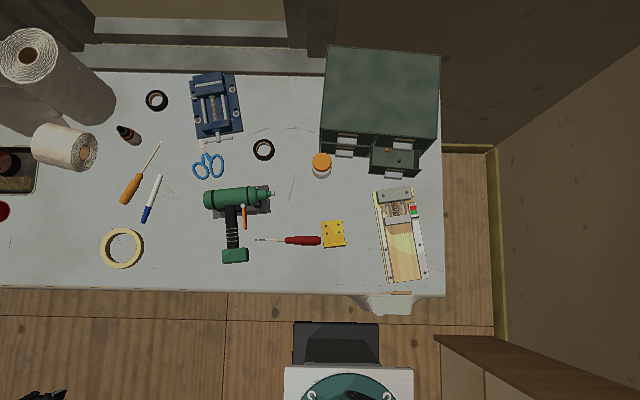

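View pics/scene0.png

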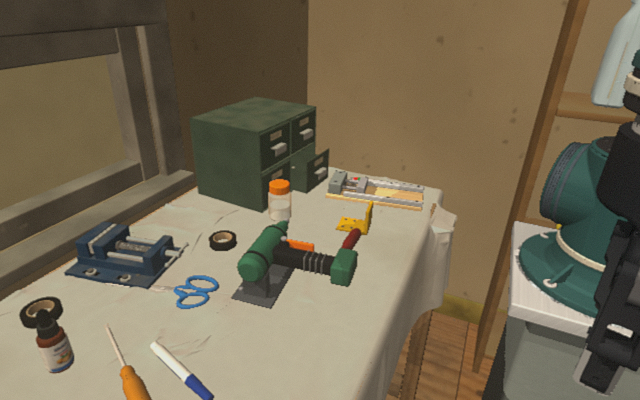

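The top view shows the gun at about (235,220), its nose to the right and handle down. The bracket is at (333,234), the jig at (400,235), the screwdriver at (300,240), the jar at (321,165) and the tape at (263,150). The scene view shows the bracket's upright flange on its right side, at about (368,218). Next I'll enlarge the three important areas.

```bash
cat > h.py <<'E'
import cv2,numpy as np
from station import *
def ray(c,uv):
    d=np.linalg.inv(c["intrinsics"])@np.array([uv[0],uv[1],1.]);return -c["R"].T@c["t"],c["R"].T@d
def plane(c,uv,z):
    o,d=ray(c,uv);return o+d*(z-o[2])/d[2]
def proj(c,X):
    p=c["intrinsics"]@(c["R"]@np.asarray(X)+c["t"]);return p[:2]/p[2]
def tri(c1,u1,c2,u2):
    o1,d1=ray(c1,u1);o2,d2=ray(c2,u2)
    s=np.linalg.lstsq(np.c_[d1,-d2],o2-o1,rcond=None)[0]
    a,b=o1+s[0]*d1,o2+s[1]*d2;return (a+b)/2,np.linalg.norm(a-b)
E
python3 - <<'E'
from h import *
t=cv2.imread("pics/top0.png");s=cv2.imread("pics/scene0.png")
def cr(im,x,y,w,h,W,H): return cv2.resize(im[y:y+h,x:x+w],(W,H),interpolation=cv2.INTER_CUBIC)
top=np.hstack([cr(t,195,175,80,100,320,400),cr(t,315,215,40,40,160,160).repeat(1,0) if 0 else cv2.copyMakeBorder(cr(t,315,210,48,48,240,240),0,160,0,0,0),cr(t,368,180,60,100,240,400)])
bot=np.hstack([cr(s,225,205,140,66,424,200),cr(s,310,160,125,66,376,200)])
cv2.imwrite("pics/m1.png",np.vstack([top,bot]))
hsv=cv2.cvtColor(t,cv2.COLOR_BGR2HSV)
for n,lo,hi,r in [("yellow",(22,180,120),(32,255,255),(315,210,355,255)),("green",(65,90,30),(95,255,255),(195,180,275,268)),("orange",(5,200,150),(18,255,255),(235,200,255,235))]:
    m=np.zeros(t.shape[:2],np.uint8);x0,y0,x1,y1=r;m[y0:y1,x0:x1]=cv2.inRange(hsv,lo,hi)[y0:y1,x0:x1]
    for c in cv2.findContours(m,cv2.RETR_EXTERNAL,2)[0]:
        if cv2.contourArea(c)>20: print(n,cv2.contourArea(c),cv2.boundingRect(c),cv2.minAreaRect(c),cv2.boxPoints(cv2.minAreaRect(c)).round(1).tolist())
E
```

```text
yellow 467.5 (321, 220, 26, 27) ((333.33843994140625, 232.70770263671875), (25.55115509033203, 22.574321746826172), 82.87498474121094) [[320.6000061035156, 221.39999389648438], [343.0, 218.60000610351562], [346.1000061035156, 244.0], [323.70001220703125, 246.8000030517578]]
green 299.0 (222, 248, 25, 15) ((234.0, 255.0), (14.0, 24.0), 90.0) [[222.0, 248.0], [246.0, 248.0], [246.0, 262.0], [222.0, 262.0]]
green 109.5 (203, 191, 10, 18) ((206.90771484375, 199.7615509033203), (17.612932205200195, 8.310327529907227), 82.87498474121094) [[201.6999969482422, 191.5], [209.89999389648438, 190.5], [212.10000610351562, 208.0], [203.89999389648438, 209.0]]
green 229.0 (248, 187, 23, 18) ((259.0, 195.5), (17.0, 22.0), 90.0) [[248.0, 187.0], [270.0, 187.0], [270.0, 204.0], [248.0, 204.0]]
green 509.5 (214, 187, 34, 22) ((230.01011657714844, 197.42750549316406), (18.678808212280273, 33.0252685546875), 83.8844985961914) [[212.60000610351562, 189.89999389648438], [245.39999389648438, 186.39999389648438], [247.39999389648438, 205.0], [214.60000610351562, 208.5]]
```

View pics/m1.png

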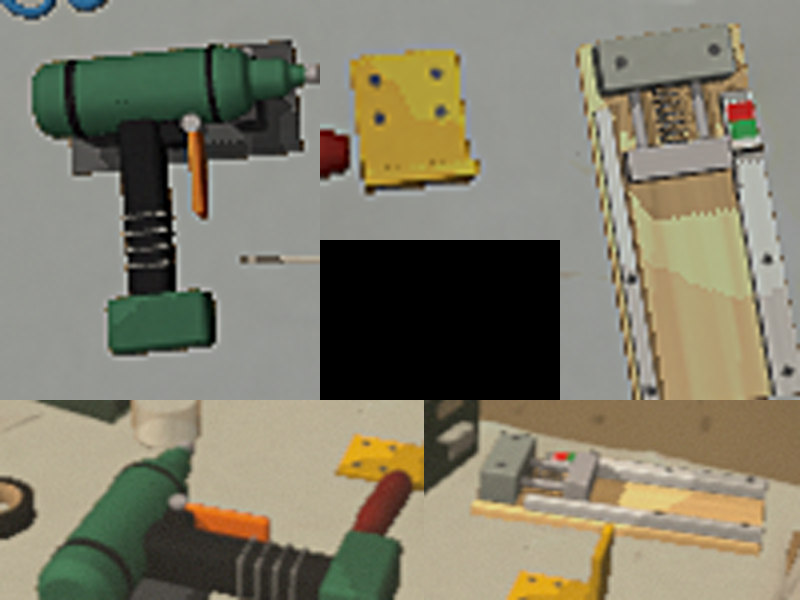

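The montage shows the bracket's flange on the robot's side and its toe facing away. The gun's handle points to the robot, with the trigger on its right side at montage (198,165). The jig lane opens toward the robot, and the stop's front edge runs from about (385,225) to (411,222) in the top image. Next I'll compute poses.

```bash
python3 - <<'E'
from h import *
t=cv2.imread("pics/top0.png");c=calibration("top");cs=calibration("scene")
np.set_printoptions(precision=4,suppress=True)
print("cam",-c["R"].T@c["t"])
hsv=cv2.cvtColor(t,cv2.COLOR_BGR2HSV)
# bracket
hs=hsv[210:258,315:363];m=cv2.inRange(hs,(18,120,60),(35,255,255))
q=max(cv2.findContours(m,0,2)[0],key=cv2.contourArea)+np.array([315,210])
print("br",cv2.boxPoints(cv2.minAreaRect(q)).tolist())
e=[]
for r in range(216,252):
    x=np.where(m[r-210])[0]
    if len(x)>3:e.append((r,x[0]+315,x[-1]+315))
print(e)
# gun
for n,uv,z in [("batt corners",(221.5,247.5),.09),("b",(246.5,247.5),.09),("b",(221.5,262.5),.09),("b",(247,262.5),.09),("barrel top L",(212.6,189.9),.07),("barrel top R",(245.4,186.4),.07),("bar bot R",(247.4,205),.07),("bar bot L",(214.6,208.5),.07),("handle UL",(225.5,207),.07),("UR",(237.5,206),.07),("LL",(227.5,246),.07),("LR",(238.5,246),.07),("trig pin",(242.7,205.5),.083),("trig tip",(246,229),.083)]:
    print(n,plane(c,uv,z))
# jig rails & wood
r=hsv[180:285,365:432];
rail=cv2.inRange(r,(0,0,140),(180,45,255));wood=cv2.inRange(r,(12,55,100),(32,255,255))
for y in range(182,284,6):
    row=r[y-180];print(y,"".join("R" if rail[y-180,i] else "w" if wood[y-180,i] else "." for i in range(67)))
E
```

```text
cam [0.3861 0.083  1.0533]
br [[320.3658752441406, 221.29266357421875], [343.4146423339844, 218.731689453125], [346.2804870605469, 244.52438354492188], [323.2317199707031, 247.08535766601562]]
[(220, np.int64(332), np.int64(341)), (221, np.int64(323), np.int64(342)), (222, np.int64(321), np.int64(342)), (223, np.int64(321), np.int64(342)), (224, np.int64(321), np.int64(342)), (225, np.int64(321), np.int64(342)), (226, np.int64(321), np.int64(342)), (227, np.int64(321), np.int64(342)), (228, np.int64(322), np.int64(342)), (229, np.int64(322), np.int64(342)), (230, np.int64(322), np.int64(343)), (231, np.int64(322), np.int64(343)), (232, np.int64(322), np.int64(343)), (233, np.int64(322), np.int64(343)), (234, np.int64(322), np.int64(343)), (235, np.int64(322), np.int64(343)), (236, np.int64(322), np.int64(343)), (237, np.int64(323), np.int64(343)), (238, np.int64(323), np.int64(344)), (239, np.int64(323), np.int64(344)), (240, np.int64(323), np.int64(344)), (241, np.int64(323), np.int64(344)), (242, np.int64(323), np.int64(346)), (243, np.int64(323), np.int64(346)), (244, np.int64(323
[... 1040 characters left out ...]
RRRw..RRRR......wwwwwwwwwwwwwww.RRRRRRRRRRRRRRRRRRRR
230 RRRRRRRRRRRRRw..RRRww.wwwwwwwwwwwwwwwwwwwwwwwwwwRRRRRRRRRRRRRRRRRRR
236 RRRRRRRRRRRRRRw..RRRwwwwwwwwwwwwwwwwww..w.wwwwww.RRRRRRRRRRRRRRRRRR
242 RRRRRRRRRRRRRRR...RRRwwwwwwwwwwwwwwwwwww...wwwwwwwRRRRRRRRRRRRRRRRR
248 RRRRRRRRRRRRRRRR.w.R.Rwwwwwwwwwww..wwwwww.w.wwwwwwwRRRRRRRRRRRRRRRR
254 RRRRRRRRRRRRRRRRR.w.RRRwwwwwwwwwwwwwwwwwwwwwwwwwwwww.RRRRRRRRRRRRRR
260 RRRRRRRRRRRRRRRRRR.w.RRRwwwwwwwwwwwwwwwwwwwwwwwwwwwww.RRRRRRRRRRRRR
266 RRRRRRRRRRRRRRRRRRR.w.RRRwwwwwwwwwwwwwwwwwwwwwwwwwwwww.RRRRRRRwRRRR
272 RRRRRRRRRRRRRRRRRRRR.w.RRRwwwwwwwwwwwwwwwwwwwwwwwwwwwww.RRR...RRRRR
278 RRRRRRRRRRRRRRRRRRRRR.w....wwwwwwwwwwwwwwwwwwwwwwwwwwwww.RRRR..RRRR
```

{"name": "step_arm", "arguments": {"deltas": [0, 0, 0, -0.0316, -0.0103, 0, 1, 0, 0, 0, -0.0316, -0.0103, 0, 1, 0, 0, 0, -0.0316, -0.0103, 0, 1, 0, 0, 0, -0.0316, -0.0103, 0, 1, 0, 0, 0, -0.0316, -0.0103, 0, 1, 0, 0, 0, -0.0316, -0.0103, 0, 1, 0, 0, 0, -0.0316, -0.0103, 0, 1, 0, 0, 0, -0.0316, -0.0103, 0, 1, 0, 0, 0, -0.0316, -0.0103, 0, 1, 0, 0, 0, -0.0316, -0.0103, 0, 1]}}

```text
t: 0.93
position: [0.4152, 0.325, 0.2391]
orientation: [-0.0, 0.13, 0.992, -0.0]
force: [-0.2, -0.1, 0.3]
width: 1.001
finger_force: 0.0
```

{"name": "step_arm", "arguments": {"deltas": [0, 0, 0, -0.0316, -0.0103, 0, 1, 0, 0, 0, -0.0316, -0.0103, 0, 1, 0, 0, -0.098, 0, 0, 0, 1, 0, 0, -0.098, 0, 0, 0, 1, 0, 0, -0.098, 0, 0, 0, 1, 0, 0, -0.098, 0, 0, 0, 1, 0, 0, 0, 0, 0, 0, 1, 0, 0, 0, 0, 0, 0, 1]}}

```text
t: 1.6
position: [0.4698, 0.29, 0.2391]
orientation: [-0.0, -0.064, 0.998, -0.0]
force: [0.3, -0.1, -0.5]
width: 1.002
finger_force: 0.0
```

```bash
cat >> h.py <<'E'
def wray(c,uv):
    K=c["intrinsics"];x=(uv[0]-K[0,2])/K[0,0];y=(uv[1]-K[1,2])/K[1,1];th=np.hypot(x,y)
    s=np.sinc(th/np.pi);d=np.array([x*s,y*s,np.cos(th)]);return -c["R"].T@c["t"],c["R"].T@d
def wplane(c,uv,z):
    o,d=wray(c,uv);return o+d*(z-o[2])/d[2]
E
python3 - <<'E'
from h import *
np.set_printoptions(precision=4,suppress=True)
s=read_state();print(s["position"],s["orientation"],s["q"],s["t"])
c=calibration("wrist");im=capture("wrist");cv2.imwrite("pics/w1.png",im[:,:,::-1]);print(c)
np.save("w1.npy",c,allow_pickle=True)
c=calibration("top")
for n,uv,z in [("stopL",(386,225),.038),("stopR",(411,222),.038),("railL",(384,230),.024),("railL",(391,272),.024),("railR",(413,230),.012),("railR",(419.2,266),.012),("br",(320.7,221.3),.008),("br",(343,219),.008),("flangetop L",(323.5,247),.06),("flangetop R",(346.5,244.5),.06),("footL",(323,240),.008),("footR",(344,240),.008)]: print(n,plane(c,uv,z))
E
```

```text
[0.4698 0.29   0.2391] [-0.0002 -0.064   0.9979 -0.0001] [ 0.4054  0.3103  0.0195  1.2804 -0.      0.2773] 1.6
{'intrinsics': array([[309.7069,   0.    , 316.8858],
       [  0.    , 309.7069, 193.3448],
       [  0.    ,   0.    ,   1.    ]]), 'R': array([[-0.1269,  0.9919, -0.0005],
       [ 0.9445,  0.121 ,  0.3053],
       [ 0.3029,  0.0383, -0.9522]]), 't': array([-0.2273, -0.5179,  0.2269])}
stopL [ 0.5021 -0.0856  0.038 ]
stopR [ 0.5111 -0.1486  0.038 ]
railL [ 0.4909 -0.0828  0.024 ]
railL [ 0.3861 -0.0998  0.024 ]
railR [ 0.4938 -0.1594  0.012 ]
railR [ 0.4027 -0.1735  0.012 ]
br [0.5114 0.0784 0.008 ]
br [0.5187 0.0208 0.008 ]
flangetop L [0.4424 0.0705 0.06  ]
flangetop R [0.4497 0.0146 0.06  ]
footL [0.4632 0.0715 0.008 ]
footR [0.4644 0.0175 0.008 ]
```

View pics/w1.png

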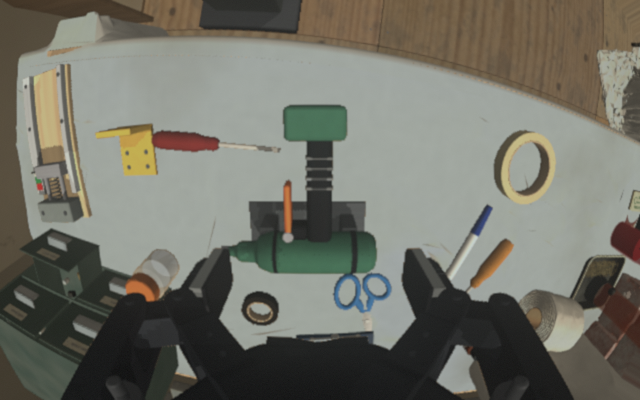

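The wrist view shows the gun nearly upright: battery (284–347, 104–141), handle (307–332, 142–235), trigger (288, 182–236), all well aligned with the tool. I'll measure handle and trigger by masks.

```bash
python3 - <<'E'
from h import *
np.set_printoptions(precision=4,suppress=True)
c=np.load("w1.npy",allow_pickle=True).item();im=cv2.imread("pics/w1.png");hsv=cv2.cvtColor(im,cv2.COLOR_BGR2HSV)
H=[];T=[]
for r in range(145,232,6):
    d=np.where(hsv[r,296:345,2]<70)[0]+296
    L=R=None
    if r<198 and len(d): H.append([wplane(c,(d[0]-.5,r),.07),wplane(c,(d[-1]+.5,r),.07)]);print(r,d[0],d[-1],H[-1][0][:2],H[-1][1][:2])
    o=np.where(cv2.inRange(hsv[r:r+1,280:300],(4,150,60),(20,255,255))[0])[0]+280
    if len(o): a,b=wplane(c,(o[0]-.5,r),.083),wplane(c,(o[-1]+.5,r),.083);T.append((a+b)/2);print("  T",r,o[0],o[-1],a[:2],b[:2])
g=cv2.inRange(hsv[95:150,275:355],(60,80,30),(95,255,255));q=max(cv2.findContours(g,0,2)[0],key=cv2.contourArea)+np.array([275,95])
b=cv2.boxPoints(cv2.minAreaRect(q));print(b,[wplane(c,p,.09)[:2] for p in b])
g=cv2.inRange(hsv[220:280,225:385],(60,80,30),(95,255,255));q=np.vstack(cv2.findContours(g,0,2)[0])+np.array([225,220])
print("barrel",cv2.boundingRect(q),[ (np.where(g[:,u-225])[0][[0,-1]]+220).tolist() for u in (265,285,300,315,335,350,370)])
for n,P in(("H",np.array(H).mean(1)),("T",np.array(T))):
    f=np.polyfit(P[:,0],P[:,1],1);print(n,f,np.degrees(np.arctan(f[0])))
E
```

```text
145 308 331 [0.4397 0.2761] [0.4366 0.2996]
151 308 331 [0.4457 0.2768] [0.4426 0.3005]
157 312 326 [0.4512 0.2815] [0.4493 0.2963]
163 307 331 [0.458  0.2773] [0.4548 0.3021]
175 307 331 [0.4703 0.2787] [0.4671 0.3039]
181 308 330 [0.4765 0.2805] [0.4735 0.3037]
187 312 326 [0.4823 0.2853] [0.4803 0.3006]
  T 187 285 289 [0.4818 0.2587] [0.4811 0.2636]
193 307 330 [0.4893 0.281 ] [0.4862 0.3055]
  T 193 284 289 [0.4881 0.2583] [0.4873 0.2642]
  T 199 285 289 [0.4942 0.2599] [0.4936 0.2648]
  T 205 284 291 [0.5007 0.2595] [0.4996 0.2675]
  T 211 284 290 [0.5071 0.26  ] [0.5062 0.2671]
  T 217 285 291 [0.5135 0.2616] [0.5125 0.2687]
  T 223 285 291 [0.5201 0.2622] [0.5192 0.2694]
  T 229 285 290 [0.5269 0.2628] [0.526 0.269]
[[285. 108.]
 [345. 108.]
 [345. 139.]
 [285. 139.]] [array([0.4048, 0.2517]), array([0.398 , 0.3059]), array([0.4264, 0.3099]), array([0.4334, 0.2549])]
barrel (230, 242, 145, 32) [[256, 268], [244, 271], [243, 271], [246, 271], [246, 271], [251, 271], [247, 268]]
H [0.1147 0.2375] 6.542298867589867
T [0.1207 0.2028] 6.8835362025644224
```

{"name": "step_arm", "arguments": {"deltas": [0, 0, 0, -0.0206, -0.0039, 0, 1, 0, 0, 0, 0, 0, 0.02, 1, 0, 0, 0, 0, 0, 0.02, 1, 0, 0, 0, 0, 0, 0.02, 1, 0, 0, 0, 0, 0, 0.02, 1, 0, 0, 0, 0, 0, 0.02, 1, 0, 0, 0, 0, 0, 0.02, 1, 0, 0, 0, 0, 0, 0.02, 1, 0, 0, 0, 0, 0, 0.015, 1, 0, 0, 0, 0, 0, 0.01, 1]}}

```text
t: 2.48
position: [0.4901, 0.2887, 0.0727]
orientation: [-0.001, -0.064, 0.998, -0.0]
force: [0.2, 0.7, -0.1]
width: 1.002
finger_force: 0.0
```

{"name": "step_arm", "arguments": {"deltas": [0, 0, 0, 0, 0, 0.01, 1, 0, 0, 0, 0, 0, 0.008, 1, 0, 0, 0, 0, 0, 0, 1]}}

```text
t: 2.73
position: [0.4903, 0.2887, 0.0551]
orientation: [-0.001, -0.065, 0.998, -0.0]
force: [0.3, -0.8, -0.8]
width: 1.0
finger_force: 0.0
```

```bash
python3 - <<'E'
from h import *
s=read_state();print(s["position"],s["force"],s["t"])
cv2.imwrite("pics/w2.png",capture("wrist")[:,:,::-1])
E
```

```text
[0.49034224 0.28871043 0.05512483] [ 0.31330626 -0.77618928 -0.77517008] 2.7333
```

View pics/w2.png

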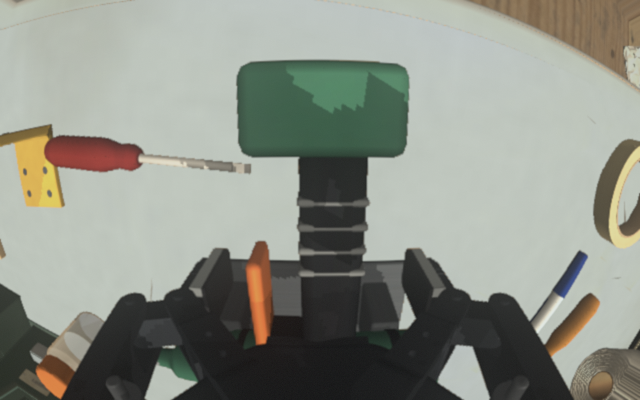

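The gripper straddles the handle (300–368) and the trigger (260), with both clear between the pads at (210) and (425). Now I'll squeeze.

{"name": "step_arm", "arguments": {"deltas": [0, 0, 0, 0, 0, 0, 0.3, 0, 0, 0, 0, 0, 0, 0.15, 0, 0, 0, 0, 0, 0, 0, 0, 0, 0, 0, 0, 0, -0.1, 0, 0, 0, 0, 0, 0, -0.2, 0, 0, 0, 0, 0, 0, -0.3, 0, 0, 0, 0, 0, 0, -0.3, 0, 0, 0, 0, 0, 0, -0.3, 0, 0, 0, 0, 0, 0, -0.3]}}

```text
t: 3.53
position: [0.4913, 0.289, 0.0575]
orientation: [0.001, -0.065, 0.998, 0.0]
force: [-2.7, -1.2, 11.0]
width: 0.429
finger_force: 58.9
```

```bash
python3 - <<'E'
from h import *
s=read_state();print(s["position"],s["force"],s["t"],s["width"]*85,s["finger_force"])
cv2.imwrite("pics/w3.png",capture("wrist")[:,:,::-1])
E
```

```text
[0.49133448 0.28895832 0.05747357] [-2.68103272 -1.17434501 11.03643401] 3.5333 36.490526334229266 58.88024389743805
```

View pics/w3.png

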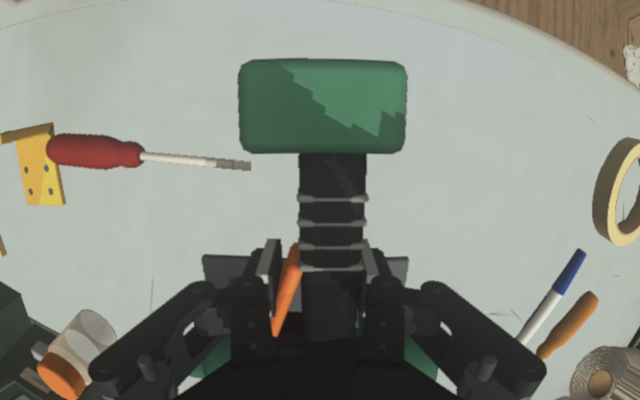

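The trigger now lies against the handle, opening 36.5 mm, so it is fully squeezed. I'll release it and lift.

{"name": "step_arm", "arguments": {"deltas": [0, 0, 0, 0, 0, 0, 1, 0, 0, 0, 0, 0, 0, 1, 0, 0, 0, 0, 0, 0, 1, 0, 0, 0, 0, 0, 0, 1, 0, 0, 0, 0, 0, 0, 1, 0, 0, 0, 0, 0, 0, 1, 0, 0, 0, 0, 0, -0.01, 1, 0, 0, 0, 0, 0, -0.02, 1, 0, 0, 0, 0, 0, -0.03, 1, 0, 0, 0, 0, 0, -0.03, 1]}}

```text
t: 4.42
position: [0.4903, 0.2887, 0.1478]
orientation: [-0.0, -0.066, 0.998, -0.0]
force: [0.9, -0.2, 0.2]
width: 1.001
finger_force: 0.0
```

{"name": "step_arm", "arguments": {"deltas": [0, 0, 0, 0, 0, -0.03, 1, 0, 0, 0, 0, 0, -0.03, 1, 0, 0, 0, 0, 0, 0, 1]}}

```text
t: 4.67
position: [0.4925, 0.2897, 0.2125]
orientation: [0.004, -0.066, 0.998, 0.001]
force: [1.5, 0.2, 0.4]
width: 1.004
finger_force: 0.0
```

```bash
python3 - <<'E'
from h import *
s=read_state();print(s["position"],s["orientation"],s["force"],s["t"],s["width"])
c=calibration("top")
hsv=cv2.cvtColor(capture("wrist")[:,:,::-1].copy(),cv2.COLOR_BGR2HSV);c=calibration("wrist")
m=cv2.inRange(hsv,(4,180,80),(18,255,255));m[:,:200]=0;m[:,400:]=0
q=max(cv2.findContours(m,0,2)[0],key=cv2.contourArea);print(cv2.boundingRect(q))
v=cv2.fitLine(q,2,0,.01,.01).ravel();a=wplane(c,v[2:],.083);b=wplane(c,v[2:]+10*v[:2],.083);d=(b-a)*np.sign((b-a)[0]);print(a,np.degrees(np.arctan2(d[1],d[0])))
E
```

```text
[0.49249749 0.28965527 0.21252354] [ 0.00376209 -0.06561544  0.99783707  0.00128123] [1.47072158 0.16374634 0.35702615] 4.6667 1.0039115149674367Traceback (most recent call last):
  File "<stdin>", line 6, in <module>
ValueError: max() iterable argument is empty
```

{"name": "step_arm", "arguments": {"deltas": [0, 0, 0, 0.009, -0.0298, 0, 1, 0, 0, 0, 0.009, -0.0298, 0, 1, 0, 0, 0, 0.009, -0.0298, 0, 1, 0, 0, 0, 0.009, -0.0298, 0, 1, 0, 0, 0, 0.009, -0.0298, 0, 1, 0, 0, 0, 0.009, -0.0298, 0, 1, 0, 0, 0, 0.009, -0.0298, 0, 1, 0, 0, 0, 0.009, -0.0298, 0, 1, 0, 0, 0.122, 0, 0, 0, 1, 0, 0, 0.122, 0, 0, 0, 1]}}

```text
t: 5.55
position: [0.4499, 0.0416, 0.2059]
orientation: [-0.0, 0.06, 0.998, 0.0]
force: [-0.7, 0.2, 0.6]
width: 1.001
finger_force: 0.0
```

{"name": "step_arm", "arguments": {"deltas": [0, 0, 0.122, 0, 0, 0, 1, 0, 0, 0.122, 0, 0, 0, 1, 0, 0, 0.122, 0, 0, 0, 1, 0, 0, 0.122, 0, 0, 0, 1, 0, 0, 0.122, 0, 0, 0, 1, 0, 0, 0.122, 0, 0, 0, 1, 0, 0, 0.122, 0, 0, 0, 1, 0, 0, 0.122, 0, 0, 0, 1, 0, 0, 0.122, 0, 0, 0, 1, 0, 0, 0.122, 0, 0, 0, 1]}}

```text
t: 6.38
position: [0.4501, 0.0432, 0.2058]
orientation: [-0.0, 0.621, 0.784, -0.0]
force: [-1.3, 0.6, -0.3]
width: 1.0
finger_force: 0.0
```

{"name": "step_arm", "arguments": {"deltas": [0, 0, 0.122, 0, 0, 0, 1, 0, 0, 0, 0, 0, 0, 1]}}

```text
t: 6.55
position: [0.4502, 0.0432, 0.2058]
orientation: [-0.0, 0.667, 0.745, -0.0]
force: [0.6, -0.2, 0.3]
width: 1.0
finger_force: 0.0
```

```bash
python3 - <<'E'
from h import *
np.set_printoptions(precision=4,suppress=True)
s=read_state();print(s["position"],s["orientation"],s["q"],s["t"],s["width"])
c=calibration("wrist");np.save("w4.npy",c,allow_pickle=True)
w=capture("wrist")[:,:,::-1];t=capture("top")[:,:,::-1];cv2.imwrite("pics/w4.png",w);cv2.imwrite("pics/t4.png",t)
big=cv2.resize(t[150:280,195:435],None,fx=2.5,fy=2.5)
o=np.zeros((325,600,3),np.uint8);o[:big.shape[0],:]=big[:325]
cv2.imwrite("pics/m4.png",np.vstack([o,cv2.resize(w[:,:],(440,275)).copy() if 0 else cv2.copyMakeBorder(cv2.resize(w,(440,275)),0,0,0,160,0)]))
ct=calibration("top");hsv=cv2.cvtColor(t.copy(),cv2.COLOR_BGR2HSV)
m=cv2.inRange(hsv,(4,160,90),(20,255,255));m2=np.zeros_like(m);m2[200:236,235:255]=m[200:236,235:255]
q=np.argwhere(m2)[:,::-1].astype(np.float32);v=cv2.fitLine(q,2,0,.01,.01).ravel();a=plane(ct,v[2:],.083);b=plane(ct,v[2:]+10*v[:2],.083);print("trig",len(q),a,np.degrees(np.arctan((b-a)[1]/(b-a)[0])))
E
```

```text
[0.4502 0.0432 0.2058] [-0.0004  0.6672  0.7449 -0.0003] [-0.0849  0.154  -0.286   1.1318  0.      1.3758] 6.55 0.9996241159511214
trig 56 [0.5081 0.2646 0.083 ] 7.457976879978287
```

View pics/m4.png

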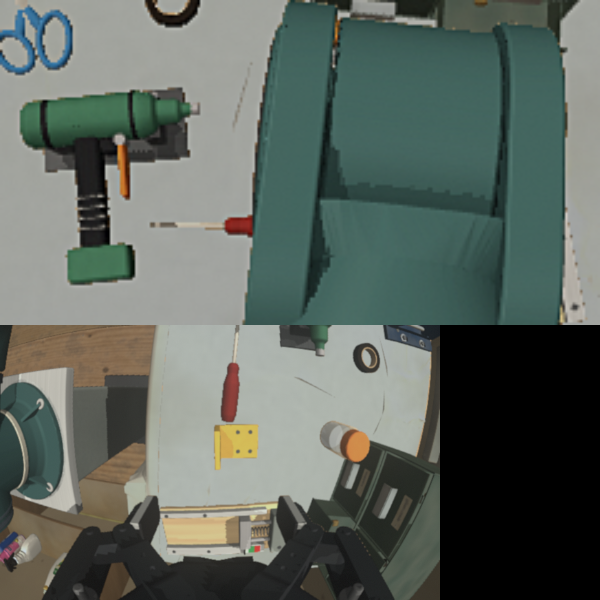

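The trigger has sprung back out, seen at montage (124,170). In the wrist view the bracket sits at about (310–378, 142–210), flange on the left, with the screwdriver handle just above it. I'll measure it precisely.

```bash
python3 - <<'E'
from h import *
np.set_printoptions(precision=4,suppress=True)
c=np.load("w4.npy",allow_pickle=True).item();w=cv2.imread("pics/w4.png");hsv=cv2.cvtColor(w,cv2.COLOR_BGR2HSV)
m=cv2.inRange(hsv,(18,120,60),(35,255,255));m2=np.zeros_like(m);m2[130:220,300:390]=m[130:220,300:390]
for r in range(140,214,4):
    x=np.where(m2[r])[0]
    if len(x): print(r,x[0],x[-1],wplane(c,(x[-1]+.5,r),.008)[:2],wplane(c,(x[0]-.5,r),.06)[:2])
for u in range(310,380,6):
    y=np.where(m2[:,u])[0]
    if len(y): print("col",u,y[0],y[-1],wplane(c,(u,y[0]-.5),.008)[:2],wplane(c,(u,y[-1]+.5),.008)[:2],wplane(c,(u,y[-1]+.5),.06)[:2])
E
```

```text
148 313 374 [0.5096 0.0729] [0.442  0.0736]
152 313 374 [0.5103 0.0685] [0.4424 0.0699]
156 312 374 [0.511 0.064] [0.4419 0.0661]
160 312 374 [0.5116 0.0595] [0.4422 0.0623]
164 312 374 [0.5123 0.055 ] [0.4426 0.0585]
168 312 374 [0.5131 0.0505] [0.443  0.0547]
172 312 374 [0.5138 0.046 ] [0.4434 0.0509]
176 312 374 [0.5145 0.0414] [0.4438 0.0471]
180 312 373 [0.5141 0.0367] [0.4443 0.0432]
184 312 373 [0.5149 0.032 ] [0.4447 0.0393]
188 313 373 [0.5156 0.0274] [0.446  0.0355]
192 313 372 [0.5153 0.0225] [0.4464 0.0315]
196 313 319 [0.4557 0.0112] [0.4468 0.0276]
200 313 319 [0.4563 0.0064] [0.4473 0.0235]
204 313 319 [0.4568 0.0016] [0.4477 0.0195]
208 313 319 [ 0.4574 -0.0032] [0.4481 0.0154]
col 316 146 209 [0.4456 0.068 ] [ 0.4536 -0.0055] [0.4517 0.0142]
col 322 146 192 [0.452  0.0688] [0.4581 0.0156] [0.4555 0.032 ]
col 328 146 192 [0.4585 0.0695] [0.4648 0.0164] [0.4612 0.0327]
col 334 145 192 [0.4648 0.0713] [0.4716 0.0171] [0.4668 0.0333]
col 340 145 192 [0.4713 0.0721] [0.4783 0.0178] [0.4725 0.0339]
col 346 145 192 [0.4778 0.0728] [0.4851 0.0186] [0.4783 0.0345]
col 352 145 192 [0.4843 0.0736] [0.4919 0.0193] [0.484  0.0352]
col 358 145 192 [0.4909 0.0744] [0.4987 0.0201] [0.4897 0.0358]
col 364 145 192 [0.4974 0.0753] [0.5056 0.0209] [0.4955 0.0365]
col 370 145 192 [0.504  0.0761] [0.5125 0.0216] [0.5014 0.0371]
```

{"name": "step_arm", "arguments": {"deltas": [0, 0, 0, 0, -0.001, 0.02, 1, 0, 0, 0, 0, 0, 0.022, 1, 0, 0, 0, 0, 0, 0.022, 1, 0, 0, 0, 0, 0, 0.022, 1, 0, 0, 0, 0, 0, 0.022, 1, 0, 0, 0, 0, 0, 0.022, 1, 0, 0, 0, 0, 0, 0.02, 1, 0, 0, 0, 0, 0, 0.015, 1, 0, 0, 0, 0, 0, 0.01, 1, 0, 0, 0, 0, 0, 0, 1]}}

```text
t: 7.48
position: [0.4484, 0.0431, 0.0296]
orientation: [-0.001, 0.663, 0.748, -0.001]
force: [-0.3, 0.3, -0.4]
width: 0.998
finger_force: 0.0
```

{"name": "step_arm", "arguments": {"deltas": [0, 0, 0, 0, 0, 0, 0.5, 0, 0, 0, 0, 0, 0, 0.2, 0, 0, 0, 0, 0, 0, -0.1, 0, 0, 0, 0, 0, 0, -0.4, 0, 0, 0, 0, 0, 0, -0.6, 0, 0, 0, 0, 0, 0, -0.75, 0, 0, 0, 0, 0, 0, -1, 0, 0, 0, 0, 0, 0, -1, 0, 0, 0, 0, 0, 0, -1, 0, 0, 0, 0, 0, 0, -1]}}

```text
t: 8.32
position: [0.4498, 0.043, 0.0316]
orientation: [0.0, 0.665, 0.747, 0.0]
force: [-0.4, 1.3, 6.6]
width: 0.086
finger_force: 59.3
```

{"name": "step_arm", "arguments": {"deltas": [0, 0, 0, 0, 0, -0.01, -1, 0, 0, 0, 0, 0, -0.02, -1, 0, 0, 0, 0, 0, -0.02, -1, 0, 0, 0, 0, 0, -0.02, -1, 0, 0, 0, 0, 0, -0.01, -1, 0, 0, 0, 0, 0, 0, -1]}}

```text
t: 8.82
position: [0.4506, 0.0429, 0.1131]
orientation: [0.001, 0.665, 0.747, 0.001]
force: [0.0, -0.2, -3.4]
width: 0.083
finger_force: 58.7
```

```bash
python3 - <<'E'
from h import *
s=read_state();print(s["position"],s["orientation"],s["force"],s["width"])
c=calibration("wrist");np.save("w5.npy",c,allow_pickle=True);w5=capture("wrist")[:,:,::-1];cv2.imwrite("pics/w5.png",w5)
w=cv2.imread("pics/w4.png")
a=cv2.resize(w[255:345,215:415],None,fx=4,fy=3.3,interpolation=2)[:297];b=cv2.resize(w5[200:400,120:520],(594,297))
cv2.imwrite("pics/m5.png",np.vstack([a,cv2.copyMakeBorder(b,0,0,0,206,0)]))
E
```

```text
[0.45058107 0.04293733 0.11305826] [0.00118716 0.66486578 0.74696135 0.00090767] [ 0.03007276 -0.19296866 -3.44685578] 0.08302817090194337
```

View pics/m5.png

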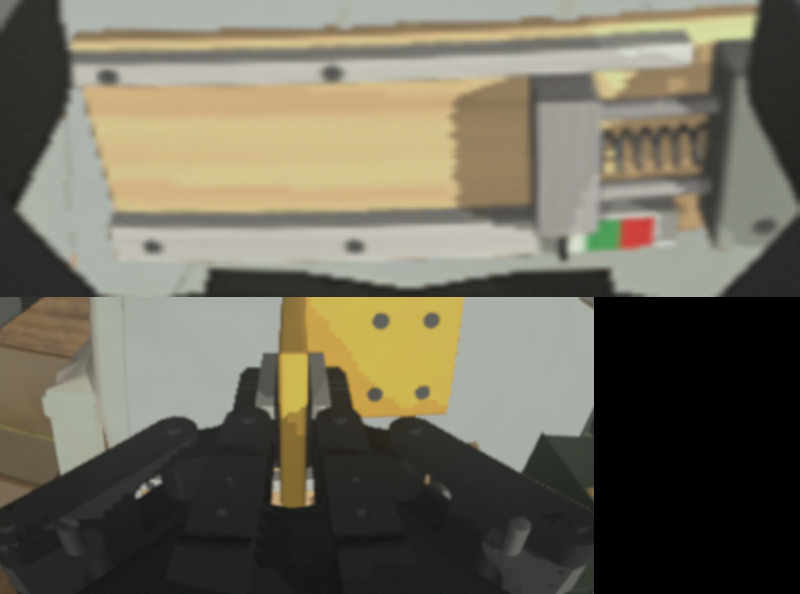

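The upper crop shows the two rails, the lane, the board's open end at about (87,88)–(113,212), and the stop's face at about x=528. The pointer is at (563,245), left of the white part. The lower crop shows the bracket gripped squarely by the flange.

```bash
python3 - <<'E'
from h import *
np.set_printoptions(precision=4,suppress=True)
c=np.load("w4.npy",allow_pickle=True).item()
f=lambda x,y,z:wplane(c,(215+(x+.5)/4-.5,255+(y+.5)/3.3-.5),z)[:2]
for n,a in dict(railU=[(95,85,.024),(300,82,.024),(520,77,.024)],railLbot=[(120,213,.012),(300,211,.012),(520,205,.012)],railLtop=[(120,228,.024),(300,228,.024),(520,222,.024)],end=[(87,88,.012),(113,212,.012)],stopbot=[(528,90,.012),(530,195,.012)],stoptop=[(540,85,.038),(540,230,.038)]).items():
    p=np.array([f(*q) for q in a]);d=p[-1]-p[0];print(n,p.tolist() and p,np.degrees(np.arctan2(d[1],d[0])))
c=np.load("w5.npy",allow_pickle=True).item();w=cv2.imread("pics/w5.png");hsv=cv2.cvtColor(w,cv2.COLOR_BGR2HSV)
m=cv2.inRange(hsv,(18,120,60),(35,255,255));z=.1131-.0316+.008
for r in range(130,285,15):
    x=np.where(m[r])[0]
    if len(x)>20: print(r,x[0],x[-1],wplane(c,(x[-1]+.5,r),z)[:2])
for u in range(340,430,15):
    y=np.where(m[:,u])[0]
    if len(y): print(u,y[0],y[-1],wplane(c,(u,y[0]-.5),z)[:2],wplane(c,(u,y[-1]+.5),z)[:2])
E
```

```text
railU [[ 0.3669 -0.1052]
 [ 0.4309 -0.0942]
 [ 0.4972 -0.0846]] 8.964186508296125
railLbot [[ 0.3717 -0.1804]
 [ 0.4348 -0.1686]
 [ 0.5094 -0.1569]] 9.700115433846861
railLtop [[ 0.374  -0.1781]
 [ 0.4356 -0.1675]
 [ 0.5083 -0.156 ]] 9.335166904560896
end [[ 0.3614 -0.1156]
 [ 0.3691 -0.1804]] -83.1439399487799
stopbot [[ 0.5028 -0.0982]
 [ 0.5119 -0.1511]] -80.2325249785794
stoptop [[ 0.5011 -0.0784]
 [ 0.5125 -0.1476]] -80.62887235659908
205 311 430 [0.5123 0.0701]
220 310 428 [0.5133 0.0608]
235 309 427 [0.5152 0.0513]
250 307 424 [0.5159 0.0412]
265 307 422 [0.5174 0.0307]
280 308 398 [0.5043 0.0188]
340 194 247 [0.4594 0.0709] [0.464  0.0385]
355 194 266 [0.4675 0.0719] [0.4749 0.0265]
370 194 280 [0.4757 0.0728] [0.486  0.0172]
385 194 279 [0.484  0.0738] [0.4954 0.0186]
400 194 278 [0.4925 0.0747] [0.505 0.02 ]
415 194 277 [0.5013 0.0758] [0.5149 0.0213]
```

{"name": "step_arm", "arguments": {"deltas": [0, 0, 0, -0.0212, -0.0054, 0, -1, 0, 0, 0, -0.0212, -0.0054, 0, -1, 0, 0, 0, -0.0212, -0.0054, 0, -1, 0, 0, 0, -0.0212, -0.0054, 0, -1, 0, 0, 0, -0.0212, -0.0054, 0, -1, 0, 0, 0, -0.0212, -0.0054, 0, -1, 0, 0, 0, -0.0212, -0.0054, 0, -1, 0, 0, 0, -0.0212, -0.0054, 0, -1, 0, 0, -0.042, 0, 0, 0, -1, 0, 0, 0, 0, 0, 0, -1]}}

```text
t: 9.7
position: [0.4256, -0.1311, 0.1101]
orientation: [-0.001, 0.649, 0.761, -0.0]
force: [0.2, -0.2, -2.9]
width: 0.088
finger_force: 58.8
```

{"name": "step_arm", "arguments": {"deltas": [0, 0, 0, 0, 0, 0, -1, 0, 0, 0, 0, 0, 0, -1]}}

```text
t: 9.87
position: [0.426, -0.1299, 0.1107]
orientation: [-0.001, 0.649, 0.761, -0.0]
force: [-0.4, -0.5, -1.8]
width: 0.083
finger_force: 58.8
```

```bash
python3 - <<'E'
from h import *
np.set_printoptions(precision=4,suppress=True)
s=read_state();print(s["position"],s["orientation"],s["force"],s["width"],s["t"])
o=s["orientation"];a=2*np.degrees(np.arctan2(o[2],o[1]))-90;print("yaw",a)
c=calibration("wrist");np.save("w6.npy",c,allow_pickle=True);w=capture("wrist")[:,:,::-1];cv2.imwrite("pics/w6.png",w)
cs=calibration("scene");sc=capture("scene")[:,:,::-1];cv2.imwrite("pics/s6.png",sc)
a=cv2.resize(w[130:400,160:560],(560,378));b=cv2.resize(sc[120:230,290:470],(360,220),interpolation=2)
o=np.zeros((600,560,3),np.uint8);o[:378]=a;o[380:,:360]=b;cv2.imwrite("pics/m6.png",o)
hsv=cv2.cvtColor(w.copy(),cv2.COLOR_BGR2HSV)
m=cv2.inRange(hsv,(22,150,100),(32,255,255));z=s["position"][2]-.0316+.008
for r in range(200,285,12):
    x=np.where(m[r])[0]
    if len(x)>20: print(r,x[0],x[-1],wplane(c,(x[-1]+.5,r),z)[:2])
E
```

```text
[ 0.426  -0.1299  0.1107] [-0.0006  0.6493  0.7605 -0.0001] [-0.3925 -0.4656 -1.8111] 0.08288949157238293 9.8667
yaw 9.018455481449408
```

View pics/m6.png

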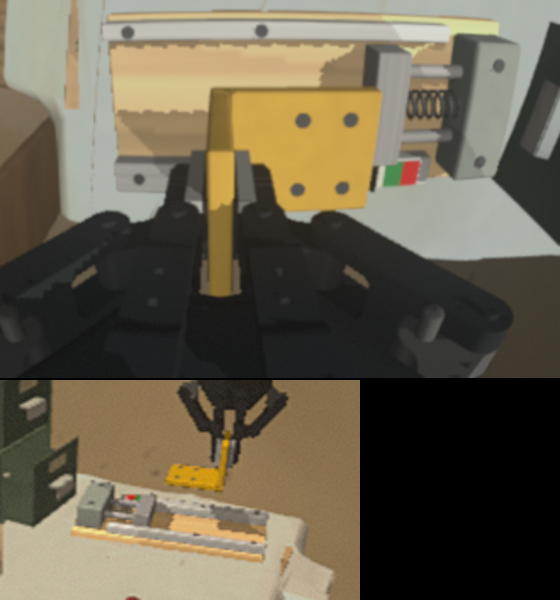

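The wrist view shows the bracket hovering over the lane. Its toe edge runs from (381,90) to (367,207) in the montage, facing the stop face at about (375,47–165). The far rail's inner edge is at about y=40. I'll check alignment numerically.

```bash
python3 - <<'E'
from h import *
np.set_printoptions(precision=4,suppress=True)
c=np.load("w6.npy",allow_pickle=True).item();w=cv2.imread("pics/w6.png");hsv=cv2.cvtColor(w,cv2.COLOR_BGR2HSV)
z=.1107-.0316+.008
g=w.astype(int)
# rail inner edge: first saturated row below rail; toe: last saturated col before grey
sat=hsv[:,:,1]
R=[]
for u in range(245,410,20):
    r=150+np.where(sat[150:175,u]>70)[0]
    if len(r): R.append(wplane(c,(u,r[0]-.5),.024)[:2]);print("rail",u,r[0],R[-1])
R=np.array(R);d=np.polyfit(R[:,0],R[:,1],1);print(d,np.degrees(np.arctan(d[0])))
T=[]
for r in range(198,276,8):
    x=np.where((sat[r,300:450]>140)&(g[r,300:450,2]>130))[0]+300
    if len(x): x=x[x<436]; T.append(wplane(c,(x[-1]+.5,r),z)[:2]);print("toe",r,x[-1],T[-1])
T=np.array(T);d=np.polyfit(T[:,1],T[:,0],1);print(d,np.degrees(np.arctan(-d[0])))
L=[]
for u in range(335,425,10):
    y=np.where((sat[180:300,u]>140)&(g[180:300,u,2]>130))[0]+180
    if len(y): L.append(wplane(c,(u,y[-1]+.5),z)[:2]);print("side",u,y[0],y[-1],wplane(c,(u,y[0]-.5),z)[:2],L[-1])
for n,q,zz in [("stop top",(371,47),.038),("stop top",(378,165),.038),("stop mid bottom",(364,80),.012),("rail low inner top L",(118,157),.024),("board end",(112,42),.012),("board end",(118,155),.012)]:
    print(n,wplane(c,(160+q[0]/1.4,130+q[1]/1.4),zz)[:2])
E
```

```text
rail 245 160 [ 0.3674 -0.1057]
rail 265 160 [ 0.3825 -0.1035]
rail 285 159 [ 0.3971 -0.1006]
rail 305 159 [ 0.4116 -0.0984]
rail 325 159 [ 0.426  -0.0961]
rail 345 159 [ 0.4404 -0.0938]
rail 365 159 [ 0.455  -0.0913]
rail 385 159 [ 0.4698 -0.0888]
rail 405 159 [ 0.4851 -0.0861]
[ 0.1664 -0.1669] 9.447618823830759
toe 198 431 [ 0.4858 -0.0959]
toe 206 430 [ 0.4865 -0.1007]
toe 214 429 [ 0.4873 -0.1056]
toe 222 428 [ 0.4881 -0.1105]
toe 230 427 [ 0.489  -0.1155]
toe 238 426 [ 0.4899 -0.1207]
toe 246 425 [ 0.4909 -0.126 ]
toe 254 424 [ 0.492  -0.1314]
toe 262 423 [ 0.4931 -0.137 ]
toe 270 420 [ 0.4929 -0.1429]
[-0.1657  0.4699] 9.409039550337345
side 335 194 236 [ 0.4309 -0.1019] [ 0.4354 -0.1272]
side 345 194 246 [ 0.4362 -0.1011] [ 0.4423 -0.1326]
side 355 194 263 [ 0.4416 -0.1002] [ 0.4504 -0.1431]
side 365 193 279 [ 0.4469 -0.0988] [ 0.459  -0.1536]
side 375 193 279 [ 0.4524 -0.0979] [ 0.4653 -0.1529]
side 385 194 279 [ 0.458  -0.0976] [ 0.4716 -0.1521]
side 395 194 279 [ 0.4636 -0.0967] [ 0.4781 -0.1514]
side 405 194 278 [ 0.4694 -0.0958] [ 0.4845 -0.1501]
side 415 194 277 [ 0.4752 -0.0949] [ 0.4909 -0.1487]
stop top [ 0.4963 -0.0849]
stop top [ 0.5193 -0.1498]
stop mid bottom [ 0.5073 -0.1088]
rail low inner top L [ 0.3723 -0.174 ]
board end [ 0.3609 -0.1095]
board end [ 0.37   -0.1792]
```

{"name": "step_arm", "arguments": {"deltas": [0, 0, 0, -0.001, 0, 0.01, -1, 0, 0, 0, 0, 0, 0.012, -1, 0, 0, 0, 0, 0, 0.012, -1, 0, 0, 0, 0, 0, 0.01, -1, 0, 0, 0, 0, 0, 0.008, -1, 0, 0, 0, 0, 0, 0.006, -1, 0, 0, 0, 0, 0, 0.004, -1, 0, 0, 0, 0, 0, 0, -1, 0, 0, 0, 0, 0, 0, -1]}}

```text
t: 10.72
position: [0.4266, -0.1314, 0.0494]
orientation: [0.0, 0.649, 0.761, 0.0]
force: [0.2, -0.5, -1.9]
width: 0.087
finger_force: 58.7
```

{"name": "step_arm", "arguments": {"deltas": [0, 0, 0, 0, 0, 0.002, -1, 0, 0, 0, 0, 0, 0, -1, 0, 0, 0, 0, 0, 0, -1]}}

```text
t: 10.97
position: [0.4266, -0.1315, 0.0475]
orientation: [0.0, 0.649, 0.761, 0.0]
force: [0.1, -0.9, -2.1]
width: 0.088
finger_force: 58.7
```

{"name": "step_arm", "arguments": {"deltas": [0, 0, 0, 0, 0, 0.002, -1, 0, 0, 0, 0, 0, 0, -1, 0, 0, 0, 0, 0, 0, -1]}}

```text
t: 11.22
position: [0.4264, -0.1315, 0.0452]
orientation: [-0.0, 0.649, 0.761, -0.0]
force: [0.4, -0.3, -2.4]
width: 0.086
finger_force: 58.7
```

{"name": "step_arm", "arguments": {"deltas": [0, 0, 0, 0, 0, 0.001, -1, 0, 0, 0, 0, 0, 0, -1, 0, 0, 0, 0, 0, 0, -1]}}

```text
t: 11.47
position: [0.4265, -0.1314, 0.0442]
orientation: [-0.0, 0.649, 0.761, -0.0]
force: [0.4, -1.1, -2.2]
width: 0.086
finger_force: 58.7
```

{"name": "step_arm", "arguments": {"deltas": [0, 0, 0, 0, 0, 0.001, -1, 0, 0, 0, 0, 0, 0, -1, 0, 0, 0, 0, 0, 0, -1]}}

```text
t: 11.72
position: [0.4266, -0.1315, 0.0436]
orientation: [0.0, 0.649, 0.761, 0.0]
force: [-2.3, 1.0, 6.5]
width: 0.086
finger_force: 60.1
```

{"name": "step_arm", "arguments": {"deltas": [0, 0, 0, 0, 0, 0.001, -1, 0, 0, 0, 0, 0, 0, -1, 0, 0, 0, 0, 0, 0, -1]}}

```text
t: 11.97
position: [0.4266, -0.1315, 0.0435]
orientation: [0.001, 0.649, 0.761, 0.0]
force: [-9.5, 4.4, 32.3]
width: 0.087
finger_force: 64.1
```

{"name": "step_arm", "arguments": {"deltas": [0, 0, 0, 0, 0, -0.001, -1, 0, 0, 0, 0, 0.003, 0, -1, 0, 0, 0, 0, 0.003, 0, -1, 0, 0, 0, 0, 0.003, 0, -1, 0, 0, 0, 0, 0, 0, -1, 0, 0, 0, 0, 0, 0, -1]}}

```text
t: 12.47
position: [0.4349, -0.1302, 0.0436]
orientation: [-0.0, 0.649, 0.761, -0.001]
force: [-8.9, -0.7, 16.8]
width: 0.088
finger_force: 61.8
```

{"name": "step_arm", "arguments": {"deltas": [0, 0, 0, 0, 0.002, 0, -1, 0, 0, 0, 0, 0.002, 0, -1, 0, 0, 0, 0, 0.002, 0, -1, 0, 0, 0, 0, 0, 0, -1]}}

```text
t: 12.8
position: [0.4405, -0.1292, 0.0436]
orientation: [-0.0, 0.649, 0.761, -0.001]
force: [-11.3, -1.3, 18.6]
width: 0.086
finger_force: 62.1
```

{"name": "step_arm", "arguments": {"deltas": [0, 0, 0, 0, 0.002, 0, -1, 0, 0, 0, 0, 0.002, 0, -1, 0, 0, 0, 0, 0, 0, -1, 0, 0, 0, 0, 0, 0, -1]}}

```text
t: 13.13
position: [0.4438, -0.1287, 0.0436]
orientation: [-0.001, 0.649, 0.761, -0.002]
force: [-17.2, -3.1, 22.4]
width: 0.088
finger_force: 62.7
```

{"name": "step_arm", "arguments": {"deltas": [0, 0, 0, 0, 0, -0.0006, -1, 0, 0, 0, 0, 0, 0, -1, 0, 0, 0, 0, 0, 0, -1]}}

```text
t: 13.38
position: [0.4447, -0.1285, 0.0437]
orientation: [-0.0, 0.649, 0.761, -0.001]
force: [-6.5, -2.8, 3.7]
width: 0.087
finger_force: 59.8
```

{"name": "step_arm", "arguments": {"deltas": [0, 0, 0, 0, 0.002, 0, -1, 0, 0, 0, 0, 0.002, 0, -1, 0, 0, 0, 0, 0, 0, -1, 0, 0, 0, 0, 0, 0, -1]}}

```text
t: 13.72
position: [0.4484, -0.1279, 0.0437]
orientation: [-0.001, 0.649, 0.761, -0.001]
force: [-8.4, -3.0, 5.0]
width: 0.088
finger_force: 60.2
```

```bash
python3 - <<'E'
from h import *
np.set_printoptions(precision=4,suppress=True)
s=read_state();print(s["position"],s["orientation"],s["force"],s["ft_torque"])
c=calibration("wrist");w=capture("wrist")[:,:,::-1].copy();cv2.imwrite("pics/w7.png",w);hsv=cv2.cvtColor(w,cv2.COLOR_BGR2HSV)
for n,lo,hi in [("green",(45,100,60),(70,255,255)),("red",(0,150,100),(6,255,255))]:
    m=cv2.inRange(hsv,lo,hi)
    for q in cv2.findContours(m,0,2)[0]:
        if cv2.contourArea(q)>15:print(n,cv2.boundingRect(q))
E
```

```text
[ 0.4484 -0.1279  0.0437] [-0.0006  0.6492  0.7606 -0.0009] [-8.4187 -3.0353  4.9849] [-0.4725  1.4051  0.0216]
green (27, 326, 10, 12)
green (440, 298, 12, 8)
red (451, 290, 17, 20)
```

{"name": "step_arm", "arguments": {"deltas": [0, 0, 0, 0, 0.002, 0, -1, 0, 0, 0, 0, 0.002, 0, -1, 0, 0, 0, 0, 0.002, 0, -1, 0, 0, 0, 0, 0.001, 0, -1, 0, 0, 0, 0, 0, 0, -1, 0, 0, 0, 0, 0, 0, -1]}}

```text
t: 14.27
position: [0.4544, -0.1269, 0.0437]
orientation: [-0.001, 0.649, 0.761, -0.002]
force: [-15.3, -4.2, 12.1]
width: 0.084
finger_force: 61.2
```

```bash
python3 - <<'E'
from h import *
np.set_printoptions(precision=4,suppress=True)
s=read_state();print(s["position"],s["orientation"],s["force"])
o=np.zeros((600,800,3),np.uint8)
w=capture("wrist")[:,:,::-1].copy();cv2.imwrite("pics/w8.png",w);t=capture("top")[:,:,::-1].copy();cv2.imwrite("pics/t8.png",t);sc=capture("scene")[:,:,::-1].copy();cv2.imwrite("pics/s8.png",sc)
o[:400,:400]=cv2.resize(w[250:350,380:480],(400,400),interpolation=2)
o[:400,400:]=cv2.resize(t[180:280,350:450],(400,400),interpolation=2)
o[400:,:320]=cv2.resize(sc[150:210,320:416],(320,200),interpolation=2)
o[400:,320:640]=cv2.resize(w,(320,200))
cv2.imwrite("pics/m8.png",o)
E
```

```text
[ 0.4544 -0.1269  0.0437] [-0.001   0.6493  0.7605 -0.0016] [-15.335   -4.2087  12.077 ]
```

View pics/m8.png

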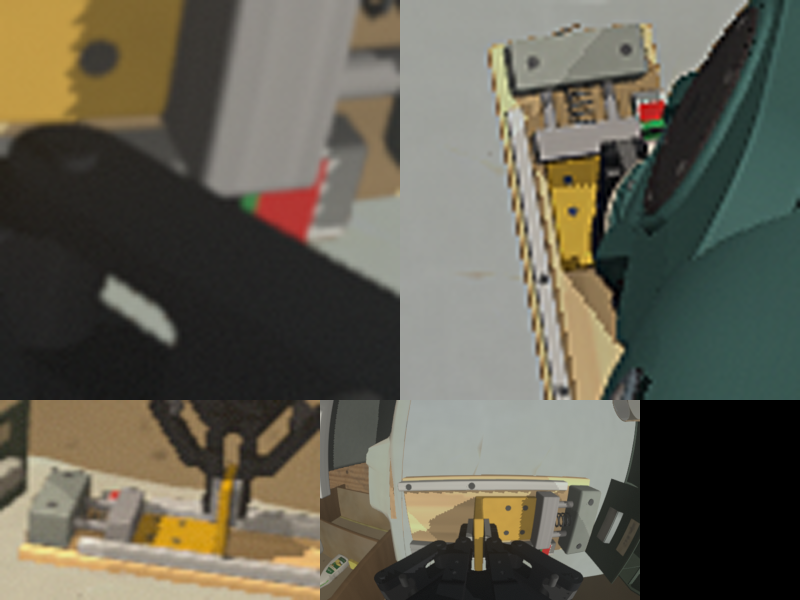

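The close-up shows the bracket's toe flush on the stop face (wrist inset) and red scale fully uncovered. The pointer itself is hidden behind the gripper link, so I'll measure stop travel by comparing intensity profiles along the jig axis.

```bash
python3 - <<'E'
from h import *
np.set_printoptions(precision=4,suppress=True)
ct=calibration("top");cw=calibration("wrist");c6=np.load("w6.npy",allow_pickle=True).item()
c4=np.load("w4.npy",allow_pickle=True).item()
O=np.array([.4775,-.1238]);a=np.radians(9.3);ex=np.array([np.cos(a),np.sin(a)]);ey=np.array([-ex[1],ex[0]])
def wproj(c,X):
    p=c["R"]@X+c["t"];th=np.arctan2(np.hypot(p[0],p[1]),p[2]);k=th/np.hypot(p[0],p[1]);K=c["intrinsics"];return K[0,0]*p[0]*k+K[0,2],K[1,1]*p[1]*k+K[1,2]
xs=np.arange(.0,.1,.0005)
def prof(f,c,pj,ys):
    im=cv2.cvtColor(cv2.imread(f),cv2.COLOR_BGR2LAB).astype(np.float32);P=0
    for y in ys:
        uv=np.array([pj(c,np.r_[O+x*ex+y*ey,.038]) for x in xs],np.float32)
        P=P+cv2.remap(im,uv[:,0].reshape(1,-1),uv[:,1].reshape(1,-1),cv2.INTER_LINEAR)[0]
    return P/len(ys)
ys=np.arange(.012,.027,.003)
Pr={n:prof(f,c,pj,ys) for n,f,c,pj in [("t0","pics/top0.png",ct,proj),("t8","pics/t8.png",ct,proj),("w4","pics/w4.png",c4,wproj),("w6","pics/w6.png",c6,wproj),("w8","pics/w8.png",cw,wproj)]}
for n,p in Pr.items():
    print(n,"b*:",p[::4,2].round().astype(int)-128); 
    print("   L:",p[::4,0].round().astype(int))
E
```

```text
t0 b*: [25 25 25 24 24 24 24 24 24 24 24 24 24 26 23  9  3  4  4  4  4  4  4  4
  3  6 11 14 13 15 13 15 16 13 15 15 13 12 16 14 14 16 14  8  2  3  6  6
  6  6]
   L: [181 183 171 143 138 139 140 140 141 141 141 141 142 145 127  73 119 167
 162 161 161 161 162 162 165 151 122 127 128 129 118 125 128 118 130 131
 128 125 128 113 109 117 108  84  53  78 134 149 147 146]
t8 b*: [53 54 54 53 39 31 41 53 54 53 53 54 51 41 27 21 28 41 41 42 42 21  2  2
  3  4  4  4  4  4  3  5 10 14 15 15 14 13 15 15 14 14 14  8  3  3  5  6
  6  6]
   L: [164 166 166 162 141 129 145 163 164 164 164 166 156 123  90  82  93 114
 115 115 111  67  76 151 156 154 153 153 153 154 154 155 133 119 125 128
 127 122 125 118 107 108 113  87  54  77 137 157 155 155]
w4 b*: [29 29 26 22 21 21 21 21 21 21 21 21 21 19  9  3  4  4  4  4  4  4  4  4
  5 10 14 13 12 13 11 12 13 11 12 13 11 12 13 11 11  7  2  2  3  4  5  5
  5  4]
   L: [200 199 181 149 140 141 140 140 140 140 140 140 140 132  99 134 164 165
 166 167 166 167 167 165 163 139 126 124 117 117 117 115 116 114 114 118
 112 110 113 102 100  83  66  64  77 116 141 144 129  98]
w6 b*: [25 25 25 25 25 25 25 25 25 25 25 15 12 13 12 11  9  4  4  4  4  4  4  4
  5 12 11 11 12 12 12 12 12 12 12 12 12  5  3  2  3  3  3  3  3  4  5  6
  6  6]
   L: [137 135 134 135 135 135 135 135 135 135 135  97  86  86  87 131 161 160
 165 165 163 165 168 164 161 138 132 133 141 143 146 147 142 145 148 144
 136 100  88  90  92  82  71  71  76 105 142 163 164 165]
w8 b*: [48 48 35 32 41 48 48 48 48 47 39 24 23 28 32 32 32 24  3  3  3  3  4  4
  4  4  3  3  4  4  4  7 12 10  9 12  4  2  3  3  2  2  3  3  2  3  4  6
  5  5]
   L: [169 168 144 139 156 168 169 169 168 167 136  98  97 106 113 113 113  96
  61  61  61  82 149 151 151 154 153 152 156 155 153 126 126 115 114 124
  82  69  73  75  77  63  61  61  63  86 120 150 153 154]
```

Both views give a stop travel of about 13 mm, mid-green (8–20), with the bracket on the board and square to the stop. I'll confirm that it is steady and hand in.

{"name": "step_arm", "arguments": {"deltas": [0, 0, 0, 0, 0, 0, -1, 0, 0, 0, 0, 0, 0, -1, 0, 0, 0, 0, 0, 0, -1, 0, 0, 0, 0, 0, 0, -1, 0, 0, 0, 0, 0, 0, -1, 0, 0, 0, 0, 0, 0, -1]}}

```text
t: 14.92
position: [0.4544, -0.1269, 0.0437]
orientation: [-0.001, 0.649, 0.761, -0.002]
force: [-15.3, -5.7, 12.6]
width: 0.083
finger_force: 61.1
```

```bash
python3 -c "
from station import *
s=read_state();print(s['position'],s['force'],s['finger_force'],s['t']);print(hand_in())"
```

```text
[ 0.45438979 -0.12689321  0.04369228] [-15.31736433  -5.67082007  12.59283689] 61.12296938896179 14.9167
the job is handed in; nothing more can be done
None
```

The job is handed in at 14.9 s: the trigger was squeezed fully and sprang back, and the arm still holds the bracket flat against the stop at about 13 mm of travel, mid-green; I measured the travel because the gripper hid the pointer.

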